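Set out the tasting corner of the bakery counter

ROBOT

A 6-joint arm with a two-finger parallel gripper is mounted at the origin on the work surface. World frame = base frame: x ahead of the robot, y to its left, z up, the work surface at z = 0. Lengths are in m, angles in degrees, forces in N, time in s.
With the tool pointing down it reaches from about 0.275 to 0.775 m from the base axis. Payload 14.6 kg.
Tool frame: the origin (TCP) lies on the centre line of the jaws, within the pads' length; the fingertips stand 11 mm ahead of it and the grasp point (between the pads) lies 8 mm behind it (manip.tips_ahead is the distance from the TCP to the fingertips, in m); z points along the fingers, y is the direction in which the jaws open and shut (so a half turn about z gives the same grasp; the last joint's range is limited). The gripper opens to 85 mm and grips with 20 to 120 N. Pads are 22 mm wide; open, the fingers measure 114 mm over their backs; the gripper's body (76 mm by 85 mm) begins 54 mm behind the grasp point. The pads swing forward as they close: fully open they stand 13 mm farther back than shut.
Start: joints at [66.904, 15.075, -2.767, 72.158, 0, 81.102], TCP at [0.129, 0.509, 0.242] pointing down, gripper open.
Joint ranges: [-151.79, 151.79], [-50.71, 97.33], [-67.44, 78.34], [-121.81, 120.89], [-77.56, 73.72], [-180, 180]. Speed limits (degrees/s): [108.29, 108.29, 147.25, 159.86, 180, 180].

INTERFACE

Orientations are given as a 3x3 rotation matrix whose columns are the frame's x, y, z axes.
In Python, from workcell import manip gives the robot as it stands.
- The arm moves only by the tool jog_arm, never from a script. Its argument "targets" is a list of rows, each an object with "dr": the turn, a rotation vector about the world's x, y, z in rad, a list of three; "offset": the shift along the world's x, y, z in mm, a list of three; "claw": the opening in per cent of the stroke, from 0 (shut) to 100 (fully open). In form: [{"dr": [wx, wy, wz], "offset": [dx, dy, dz], "claw": claw}, ...]. A call has exactly 8 rows; each row is the pose to reach, as a shift and turn from the pose commanded when the call began; what a row does not reach only later rows make up. A row lasts 1/8 s, in which the tool goes at most 62.5 mm and 10.7 degrees, less where a joint would pass 70% of its speed; a pose out of reach is approached as far as the arm can. A call with a gripper value outside its range is refused whole. The fingers move at their own pace and stop on an object; "newtons" is the grip in N (left out, the last holds). Time passes only in rows, so rows that repeat a pose let the fingers close, or fill a call up. It gives the time, the measured TCP pose, the force and the opening at its end, in the units of the state.
- manip.observe(): the state, without advancing time (a new reading comes with each control period).
- manip.get_image(name): name is "side" or "top"; returns (picture, depth): 420x560x3 uint8, red, green, blue; 420x560 float32, m along the optical axis (not along the pixel's ray), 0 where there is no reading.
- manip.get_calibration(name): a dict with "camera_matrix" (3x3 intrinsics, pixels), "R" (3x3) and "t" (3): a world point X has camera coordinates R X + t. Camera axes: x right, y down, z forward; pixel columns grow to the right and rows downward; lengths in m; the calibration is good to about 2 mm. A picture is of the moment at which its call begins. get_calibration takes no time and is no camera call.
- manip.finish_job(): hands the job in, once; it reports no verdict.
The state is a dict: "t": time; "joint_pos": joint angles; "qd": joint speeds; "effort": joint torques, N m; "position": TCP position; "orientation": TCP orientation; "force": force on the tool from outside, world axes, zero at the start; "wrist_torque": the same for the moment, N m; "finger_gap": finger opening in m.
Only numpy, scipy, OpenCV 4.12 (cv2) and the standard library are available. Lean on these libraries where they do the work, as an engineer would, in place of code of your own. Each camera call takes 0.05 s, during which the arm holds its last target. There are 200 camera calls.

TASK

Set out the tasting corner of the bread counter. On the wooden paddle board, lay the tin loaf square across the middle, stand the round roll midway between the loaf and the handle end, and the jam jar midway between the loaf and the plain end, all three in line down the centre of the board; put the little ring cake in the middle of the white cake stand and cover it with the glass dome, sitting flat inside the stand's rim. Set everything down gently without dropping it, never tip the glass dome over, and leave the oval roll where it lies.

Things in the scene. Friction and masses are not known exactly. Their poses are not given: they have to be found in the camera images.
- board: Dark wooden paddle board lying on the counter, fixed, level. Blade 250 mm (its x) by 124 mm (its y), 18 mm thick; top face at z = 18 mm. A narrower handle (36 mm wide, with a hanging hole) sticks out 70 mm beyond the blade's -x end, towards the robot. Origin: underside, centre of the blade (handle not counted); so the handle end of the blade is at x = -125 mm, the plain end at +125 mm.
- stand: Low white round cake stand, fixed: plate 156 mm across on a foot. Flat plate top at z = 50 mm; a rim 5 mm thick and 4 mm high (top at 54 mm) runs round the edge, 146 mm across inside. Origin: underside centre, z up.
- loaf: Small tin loaf, loose: brick shape with a darker crown, 100 mm long (its y), 54 mm wide (its x), 51 mm high; the sides are flat up to z = 34 mm, take it across the 54 mm width. About 0.15 kg. Origin: underside centre.
- roll: Round crusty roll with a pale cross cut on top, loose: 60 mm across (widest from z = 14 to 26 mm), 42 mm high, flat foot 44 mm across. About 0.06 kg. Origin: underside centre.
- jar: Small jam jar with a dark red body, paper band and steel lid, loose: 52 mm across up to z = 46 mm, 65 mm high, lid 48 mm across. About 0.18 kg. Origin: underside centre.
- cake: Mini ring (bundt) cake, brown, fluted, with a dark centre hole and white icing dots, loose: 62 mm across over flutes (to 65 mm) from the foot up to z = 22 mm, tapering to 40 mm across at the top, 44 mm high over the icing. The firm body to grip is 62 mm across. About 0.09 kg. Origin: underside centre.
- dome: Clear glass dome (cloche), open below, loose: 110 mm outside, 102 mm inside, glass 80 mm high with 76 mm clear height inside. On top a wooden knob 24 mm across: stem from z = 80 mm, full width from z = 93 to 111 mm, top at 116 mm; lift it by the knob from above. About 0.32 kg. Origin: centre of the open lower edge.
- oval_roll: Oval roll with one lengthwise pale cut, 93 mm long (its x), 45 mm wide, 45 mm high. Not part of the job: it stays where it lies. Origin: underside centre.
Mind the look-alikes: they are no part of the job. Leave any purple look-alike of the jar alone.

How it is judged (in metres and radians):
At the end, for the whole second after the job is handed in: On the board, upright, within 15 mm along and across: loaf in the middle (square within 0.2 rad), roll 76 mm from the middle towards the handle, jar 76 mm towards the plain end. Cake and dome flat on the stand, centred within 15 mm. Oval roll within 30 mm of its place; all at rest (x of loaf in the frame of board between -0.015 and 0.015 m and y of loaf in the frame of board between -0.015 and 0.015 m and z of loaf in the frame of board between 0.012 and 0.025 m and angle between each of loaf, roll, jar's own z axis and vertical below 0.2 rad and linear speed of each of loaf, roll, jar, cake, dome below 0.02 m/s and angle between the y axis of loaf and the y axis of board, either way round below 0.2 rad and x of roll in the frame of board between -0.091 and -0.061 m and y of roll in the frame of board between -0.015 and 0.015 m and z of roll in the frame of board between 0.012 and 0.025 m and x of jar in the frame of board between 0.061 and 0.091 m and y of jar in the frame of board between -0.015 and 0.015 m and z of jar in the frame of board between 0.012 and 0.025 m and horizontal distance between each of cake, dome and stand below 0.015 m and z of cake in the frame of stand between 0.045 and 0.056 m and angle between each of cake, dome's own z axis and vertical below 0.08 rad and z of dome in the frame of stand between 0.045 and 0.056 m and distance of oval_roll from where it was at the start of the episode below 0.03 m); the robot touches nothing.
It fails at once if the glass dome is tipped over (angle between dome's own z axis and vertical above 0.7 rad).
It fails at once if something is dropped (falls free, over 0.5 m/s, as from more than about 13 mm) instead of set down ((linear speed of loaf above 0.5 m/s and contact force between loaf and the fingers below 0.2 N) or (linear speed of roll above 0.5 m/s and contact force between roll and the fingers below 0.2 N) or (linear speed of cake above 0.5 m/s and contact force between cake and the fingers below 0.2 N) or (linear speed of jar above 0.5 m/s and contact force between jar and the fingers below 0.2 N) or (linear speed of dome above 0.5 m/s and contact force between dome and the fingers below 0.2 N)).
It fails at once if the oval roll is moved away (distance of oval_roll from where it was at the start of the episode above 0.03 m).
It also fails if it takes over 122 s, if anything falls off the work surface, if the arm or the gripper's body presses on something with over 40 N, if the wrist force passes 120 N, or if a joint passes its speed limit or range.

## Working session

There is one attempt and no reset: what is moved stays moved. The work goes in short steps, Python scripts to look and compute and a tool call to move; the robot and the scene stay as the last step left them, time stands still between calls to the robot, and variables do not carry over. Pictures are saved under pics/ and viewed, about 12 in all and at most 16, crops included, and the job is handed in when it is done.

Besides the shell and the picture viewer there is one more tool, called after "Emit:" as a command line: name --argument value ..., lists and objects as JSON in quotes. jog_arm: Moves the arm, as the interface text tells. Its arguments: {"type":"object","properties":{"targets":{"type":"array"},"newtons":{"type":"number"}},"required":["targets"]}

```bash
mkdir -p pics
cat > h.py <<'E'
import numpy as np, cv2
from workcell import manip
def grab(name):
    im,d=manip.get_image(name); c=manip.get_calibration(name)
    return im,d,np.array(c["camera_matrix"]),np.array(c["R"]),np.array(c["t"]).ravel()
def save(im,fn): cv2.imwrite('pics/'+fn,im[:,:,::-1])
def ray(u,v,z,K,R,t):
    d=R.T@np.linalg.inv(K)@np.array([u,v,1.]); o=-R.T@t
    return (o+d*(z-o[2])/d[2])
def cloud(d,K,R,t):
    v,u=np.mgrid[:d.shape[0],:d.shape[1]]
    p=np.stack([(u-K[0,2])/K[0,0]*d,(v-K[1,2])/K[1,1]*d,d],-1)
    P=(p-t)@R; P[d==0]=np.nan
    return P
E
python3 - <<'E'
from h import *
for n in("top","side"):
    im,d,K,R,t=grab(n); save(im,n+'0.png'); np.savez('pics/'+n+'0.npz',im=im,d=d)
    print(n,K.round(1).tolist(),(-R.T@t).round(3),R.round(3).tolist())
s=manip.observe();print(s['t'],s['position'],s['orientation'],s['finger_gap'],manip.tips_ahead)
E
```

```text
top [[504.3, 0.0, 274.7], [0.0, 504.3, 201.7], [0.0, 0.0, 1.0]] [0.337 0.014 1.194] [[0.02, -0.999, 0.031], [-0.989, -0.024, -0.145], [0.145, -0.027, -0.989]]
side [[425.9, 0.0, 282.3], [0.0, 425.9, 211.3], [0.0, 0.0, 1.0]] [ 0.057 -0.91   0.853] [[0.901, -0.434, 0.016], [-0.253, -0.555, -0.793], [0.353, 0.71, -0.609]]
0.1 [0.12868992 0.50873879 0.24188609] [[-9.69453257e-01  2.45275883e-01 -3.51396640e-04]
 [ 2.45276101e-01  9.69452876e-01 -8.69194176e-04]
 [ 1.27470114e-04 -9.28832322e-04 -9.99999561e-01]] 0.08538458266755736 0.011
```

View pics/top0.png

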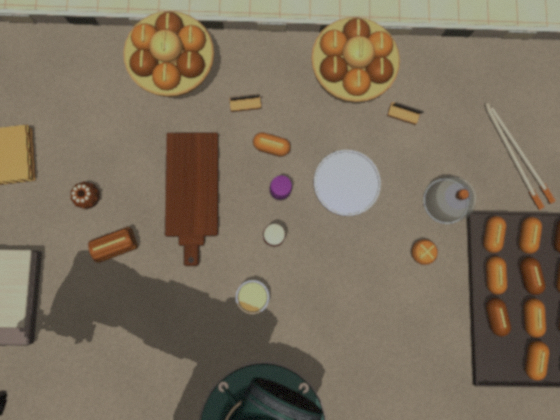

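View pics/side0.png

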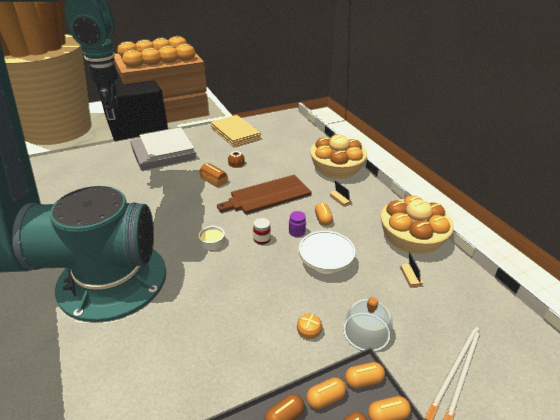

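The top view shows the board at (192,184) with its handle towards (191,252), the stand at (347,183), and the dome at (450,200) with its knob at (463,195). The loaf candidate is at (113,245), the cake at (84,195), the round roll at (425,252) and the oval roll at (272,144). There are two jars. The one at (274,234) has a steel lid and, in the side view, a red body with a paper band, so it fits. The one at (281,187) is purple and gets left alone. Next I measure and check enlarged crops.

Run:
```python
from h import *
out=[]
z=np.load('pics/top0.npz');im,d=z['im'],z['d'];c=manip.get_calibration('top')
K,R,t=[np.array(c[k]) for k in('camera_matrix','R','t')];t=t.ravel()
P=cloud(d,K,R,t)
for nm,(u,v),zt,zm in [('loaf',(113,245),.04,.012),('roll',(425,252),.014,.012),('jar',(274,234),.055,.02),('cake',(84,195),.012,.012),('board',(192,184),.01,.012),('stand',(347,183),.045,.04),('dome',(450,200),.02,.02),('oval',(272,144),.01,.01),('purple',(281,187),.055,.02)]:
    m=(P[...,2]>zm).astype(np.uint8); n,l,st,ce=cv2.connectedComponentsWithStats(m)
    i=l[v,u]; mm=(l==i); pts=P[mm].astype(np.float32)
    r=cv2.minAreaRect((pts[:,:2]*1000).astype(np.float32)) if i else None
    print(nm,i,mm.sum(),'z95',np.percentile(pts[:,2],[50,99]).round(4),'rect c',np.round(r[0],1),'size',np.round(r[1],1),'ang',round(r[2],1))
z2=np.load('pics/side0.npz')['im']
cr=lambda I,u,v,s=40:cv2.resize(I[max(v-s,0):v+s,max(u-s,0):u+s],(260,260),interpolation=cv2.INTER_CUBIC)
a=np.hstack([cr(im,105,225),cr(im,276,210),cr(im,435,222)]);b=np.hstack([cr(z2,222,165),cr(z2,278,230),cr(z2,345,320)])
save(np.vstack([a,b]),'crop1.png')
```

```text
loaf 85 1115 z95 [0.0458 0.0547] rect c [401.9 352.7] size [55.2 99.4] ang 22.3
roll 86 545 z95 [0.0372 0.0459] rect c [ 399.2 -368.6] size [58.  56.8] ang 51.8
jar 378 411 z95 [0.0639 0.0689] rect c [428.2 -16.5] size [48.5 48.3] ang 1.3
cake 56 612 z95 [0.038  0.0474] rect c [515.2 426.3] size [63.5 61.6] ang 75.5
board 21 5919 z95 [0.0173 0.0227] rect c [516.3 179.3] size [318.3 123.6] ang 2.1
stand 12 3495 z95 [0.05   0.0565] rect c [ 554.6 -182. ] size [153.3 154.1] ang 89.3
dome 181 1924 z95 [0.0719 0.116 ] rect c [ 510.1 -438.2] size [141.3 104.3] ang 43.3
oval 9 664 z95 [0.0383 0.0471] rect c [648.   -7.2] size [90.6 44.3] ang 75.4
purple 180 432 z95 [0.0635 0.0693] rect c [540.3 -30.1] size [48.8 51.7] ang 20.5
```

View pics/crop1.png

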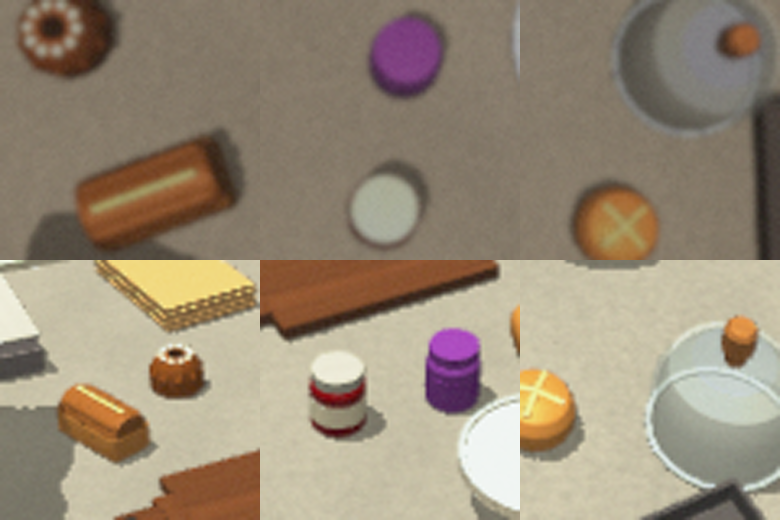

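The crops confirm the choices: a tin loaf with a pale line on its crown, the steel-lidded red jar with the paper band next to the purple look-alike, the cross-cut round roll, the ring cake, and the upright dome. Now I'll locate the knob and rim, and check the board and stand.

Run:
```python
from h import *
V={}
for n in('top','side'):
    z=np.load(f'pics/{n}0.npz');c=manip.get_calibration(n);V[n]=(z['im'],z['d'],np.array(c['camera_matrix']),np.array(c['R']),np.array(c['t']).ravel())
def knob(n,u0,v0,s):
    im=V[n][0][v0-s:v0+s,u0-s:u0+s]; h=cv2.cvtColor(im,cv2.COLOR_RGB2HSV)
    m=((h[...,0]<18)&(h[...,1]>110)).astype(np.uint8); k,l,st,ce=cv2.connectedComponentsWithStats(m);i=1+st[1:,4].argmax()
    return ce[i]+[u0-s,v0-s],st[i]
k1,s1=knob('top',463,195,14);k2,s2=knob('side',372,303,14);print(k1,s1,k2,s2)
print('ray z.103',ray(*k1,.106,*V['top'][2:]).round(4),ray(*k2,.1,*V['side'][2:]).round(4))
A=[np.c_[v[3],v[4]] for v in V.values()];A=[v[2]@a for v,a in zip(V.values(),A)]
X=cv2.triangulatePoints(A[0],A[1],k1.reshape(2,1),k2.reshape(2,1));print('tri',(X[:3]/X[3]).ravel().round(4))
# board blade from depth, side-camera checks
for n in V:
    im,d,K,R,t=V[n];P=cloud(d,K,R,t)
    xy=P[...,:2];Z=P[...,2]
    for nm,c,r,z0,z1 in [('board',(.515,.18),.2,.012,.025),('stand',(.555,-.182),.1,.044,.062),('jarlid',(.428,-.0165),.04,.058,.075),('loaftop',(.402,.353),.07,.03,.06),('roll',(.399,-.369),.045,.012,.06),('cake',(.515,.426),.045,.012,.06),('domeall',(.51,-.43),.09,.01,.085),('knob',(.51,-.43),.06,.088,.13)]:
        m=(np.hypot(xy[...,0]-c[0],xy[...,1]-c[1])<r)&(Z>z0)&(Z<z1)
        p=(xy[m]*1000).astype(np.float32)
        if len(p)<5: print(n,nm,len(p));continue
        q=cv2.minAreaRect(p);e=cv2.minEnclosingCircle(p)
        print(n,nm,len(p),'mean',p.mean(0).round(1),'rect',np.round(q[0],1),np.round(q[1],1),round(q[2],1),'circ',np.round(e[0],1),round(e[1],1))
im=V['top'][0]; g=cv2.resize(im[165:235,415:485],(560,560),interpolation=cv2.INTER_CUBIC);save(g,'dome.png')
P=cloud(V['top'][1],*V['top'][2:]);b=P[150:225,172:212].reshape(-1,3)
m=((P[...,2]>.012)&(P[...,2]<.026)).astype(np.uint8)[125:232,155:228]
ys,xs=np.nonzero(m);pp=P[125:232,155:228][m>0][:,:2]*1000;q=cv2.minAreaRect(pp.astype(np.float32));print('blade',q)
```

```text
[462.56790123 194.        ] [ 9  9 11  9 81] [371.8699187  303.96747967] [  9   8  11  15 123]
ray z.103 [ 0.5239 -0.4313  0.106 ] [ 0.5287 -0.4286  0.1   ]
tri [ 0.5246 -0.4318  0.1053]
top board 5969 mean [533.2 179.7] rect [512.7 160.1] [343.4 333.3] 75.3 circ [515.7 180.4] 199.1
top stand 3463 mean [ 554.1 -182.8] rect [ 554.6 -182. ] [153.3 154.1] 89.3 circ [ 554.5 -182.6] 77.9
top jarlid 351 mean [429.8 -16.5] rect [429.7 -16.9] [45.5 45. ] 1.4 circ [430.  -16.7] 24.0
top loaftop 993 mean [400.2 350.6] rect [401.4 352.6] [52.7 99.2] 21.4 circ [400.8 353.4] 52.9
top roll 545 mean [ 399.2 -365. ] rect [ 399.2 -368.6] [58.  56.8] 51.8 circ [ 399.9 -368.8] 30.0
top cake 612 mean [513.  421.1] rect [515.2 426.3] [63.5 61.6] 75.5 circ [515.3 427. ] 32.8
top domeall 1928 mean [ 515.5 -419.8] rect [ 515.3 -444. ] [143.8 109.3] 59.6 circ [ 504.6 -442.6] 77.9
top knob 121 mean [ 523.1 -427.3] rect [ 523.6 -429.3] [22.9 21.7] 82.7 circ [ 524.5 -430. ] 12.1
side board 1834 mean [530.8 176.4] rect [526.3 196.3] [201.7 334.8] 76.4 circ [530.1 223.7] 180.2
side stand 1822 mean [ 556.1 -187.5] rect [ 558.2 -184.4] [157.9 154.2] 51.6 circ [ 559.7 -185.7] 81.2
side jarlid 159 mean [432.9 -20.7] rect [433.2 -19. ] [47.9 44. ] 65.7 circ [432.8 -18.7] 25.0
side loaftop 285 mean [402.1 340.6] rect [404.6 348.5] [ 51.  102.9] 20.5 circ [407.5 349.3] 53.2
side roll 502 mean [ 397.9 -378.8] rect [ 401.4 -372.6] [54.2 57. ] 63.2 circ [ 401.8 -371.9] 29.8
side cake 197 mean [515.8 412.5] rect [515.7 419.3] [54.  64.3] 53.3 circ [518.1 420.8] 34.2
side domeall 1994 mean [ 507.2 -453.5] rect [ 514.8 -451.2] [133.1 108.4] 59.6 circ [ 503.7 -449.4] 73.9
side knob 128 mean [ 523.7 -435. ] rect [ 526.  -432.1] [22.3 22. ] 0.1 circ [ 525.9 -432.3] 12.4
blade ((555.073974609375, 180.65829467773438), (240.77040100097656, 123.61631774902344), 2.065751791000366)
```

View pics/dome.png

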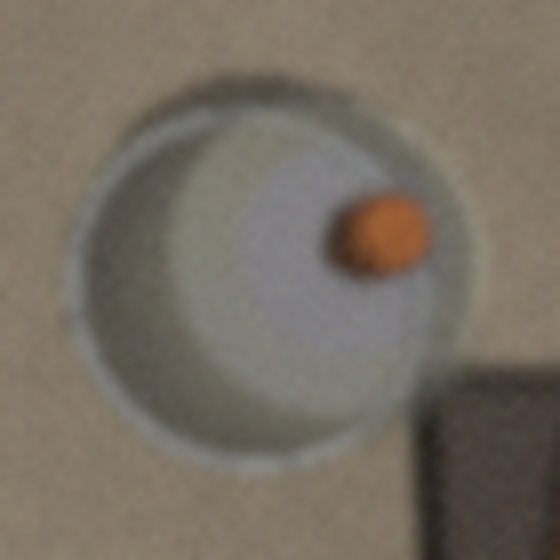

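The knob triangulates to (525,-431), upright. The blade centre is about (552,180.5) with yaw 2.1°, the stand is at (555,-183), and the loaf is at (402.5,351.5) with its width axis at 21.8°. I start with the loaf.

Emit:
jog_arm --targets '[{"dr":[0,0,-0.15],"offset":[45,-26,-10],"claw":100},{"dr":[0,0,-0.3],"offset":[90,-52,-25],"claw":100},{"dr":[0,0,-0.45],"offset":[135,-78,-45],"claw":100},{"dr":[0,0,-0.6],"offset":[180,-104,-65],"claw":100},{"dr":[0,0,-0.75],"offset":[225,-130,-85],"claw":100},{"dr":[0,0,-0.9],"offset":[274,-157,-102],"claw":100},{"dr":[0,0,-0.942],"offset":[274,-157,-102],"claw":100},{"dr":[0,0,-0.942],"offset":[274,-157,-102],"claw":100}]' --newtons 30

```text
t: 1.1
position: [0.4029, 0.3515, 0.1399]
orientation: [[-0.371, 0.929, -0.001], [0.929, 0.371, -0.0], [-0.0, -0.001, -1.0]]
force: [-0.8, -0.3, -0.3]
finger_gap: 0.0854
```

Emit:
jog_arm --targets '[{"dr":[0,0,0],"offset":[0,0,-30],"claw":100},{"dr":[0,0,0],"offset":[0,0,-60],"claw":100},{"dr":[0,0,0],"offset":[0,0,-90],"claw":100},{"dr":[0,0,0],"offset":[0,0,-110],"claw":100},{"dr":[0,0,0],"offset":[0,0,-124],"claw":100},{"dr":[0,0,0],"offset":[0,0,-124],"claw":100},{"dr":[0,0,0],"offset":[0,0,-124],"claw":50},{"dr":[0,0,0],"offset":[0,0,-124],"claw":40}]'

```text
t: 2.1
position: [0.4031, 0.3523, 0.0171]
orientation: [[-0.372, 0.928, 0.001], [0.928, 0.372, 0.001], [0.0, 0.001, -1.0]]
force: [-5.7, -2.6, 12.6]
finger_gap: 0.0535
```

Emit:
jog_arm --targets '[{"dr":[0,0,0],"offset":[0,0,0],"claw":30},{"dr":[0,0,0],"offset":[0,0,0],"claw":30},{"dr":[0,0,0],"offset":[0,0,0],"claw":30},{"dr":[0,0,0],"offset":[0,0,0],"claw":30},{"dr":[0,0,0],"offset":[0,0,5],"claw":30},{"dr":[0,0,0],"offset":[0,0,15],"claw":30},{"dr":[0,0,0],"offset":[0,0,30],"claw":30},{"dr":[0,0,0],"offset":[0,0,50],"claw":30}]'

```text
t: 3.1
position: [0.4027, 0.3519, 0.0673]
orientation: [[-0.372, 0.928, -0.0], [0.928, 0.372, -0.0], [-0.0, -0.0, -1.0]]
force: [0.5, -0.7, -1.1]
finger_gap: 0.0537
```

Emit:
jog_arm --targets '[{"dr":[0,0,0],"offset":[0,0,30],"claw":30},{"dr":[0,0,-0.1],"offset":[37,-43,40],"claw":30},{"dr":[0,0,-0.2],"offset":[75,-86,40],"claw":30},{"dr":[0,0,-0.3],"offset":[112,-128,40],"claw":30},{"dr":[0,0,-0.344],"offset":[135,-155,40],"claw":30},{"dr":[0,0,-0.344],"offset":[149,-171,40],"claw":30},{"dr":[0,0,-0.344],"offset":[149,-171,20],"claw":30},{"dr":[0,0,-0.344],"offset":[149,-171,0],"claw":30}]'

```text
t: 4.1
position: [0.5518, 0.1812, 0.0663]
orientation: [[-0.038, 0.999, 0.0], [0.999, 0.038, 0.0], [0.0, 0.0, -1.0]]
force: [-0.3, -0.4, -0.6]
finger_gap: 0.0536
```

Emit:
jog_arm --targets '[{"dr":[0,0,0],"offset":[0,0,-15],"claw":30},{"dr":[0,0,0],"offset":[0,0,-23],"claw":30},{"dr":[0,0,0],"offset":[0,0,-28],"claw":30},{"dr":[0,0,0],"offset":[0,0,-30],"claw":30},{"dr":[0,0,0],"offset":[0,0,-31],"claw":30},{"dr":[0,0,0],"offset":[0,0,-31],"claw":30},{"dr":[0,0,0],"offset":[0,0,-31],"claw":30},{"dr":[0,0,0],"offset":[0,0,-31],"claw":30}]'

```text
t: 5.1
position: [0.5518, 0.181, 0.0354]
orientation: [[-0.037, 0.999, 0.0], [0.999, 0.037, -0.0], [-0.0, 0.0, -1.0]]
force: [-0.1, -0.7, -1.4]
finger_gap: 0.0533
```

Emit:
jog_arm --targets '[{"dr":[0,0,0],"offset":[0,0,-1],"claw":30},{"dr":[0,0,0],"offset":[0,0,-1],"claw":62},{"dr":[0,0,0],"offset":[0,0,-1],"claw":70},{"dr":[0,0,0],"offset":[0,0,-1],"claw":80},{"dr":[0,0,0],"offset":[0,0,-1],"claw":90},{"dr":[0,0,0],"offset":[0,0,5],"claw":90},{"dr":[0,0,0],"offset":[0,0,35],"claw":90},{"dr":[0,0,0],"offset":[0,0,80],"claw":90}]'

```text
t: 6.1
position: [0.5511, 0.1808, 0.1157]
orientation: [[-0.037, 0.999, -0.002], [0.999, 0.037, -0.0], [-0.0, -0.002, -1.0]]
force: [0.2, 0.1, -0.6]
finger_gap: 0.0768
```

Emit:
jog_arm --targets '[{"dr":[0,0,0.18],"offset":[-10,-15,35],"claw":95},{"dr":[0,0,0.36],"offset":[-30,-45,35],"claw":95},{"dr":[0,0,0.54],"offset":[-50,-80,35],"claw":95},{"dr":[0,0,0.72],"offset":[-70,-115,35],"claw":95},{"dr":[0,0,0.9],"offset":[-90,-150,35],"claw":95},{"dr":[0,0,1.08],"offset":[-110,-180,35],"claw":95},{"dr":[0,0,1.26],"offset":[-121,-198,35],"claw":95},{"dr":[0,0,1.44],"offset":[-121,-198,35],"claw":95}]'

```text
t: 7.1
position: [0.4302, -0.0181, 0.1508]
orientation: [[-0.996, 0.09, 0.0], [0.09, 0.996, -0.0], [-0.0, -0.0, -1.0]]
force: [0.6, 0.4, 0.1]
finger_gap: 0.081
```

Emit:
jog_arm --targets '[{"dr":[0,0,0.13],"offset":[0,0,-20],"claw":95},{"dr":[0,0,0.13],"offset":[0,0,-50],"claw":95},{"dr":[0,0,0.13],"offset":[0,0,-80],"claw":95},{"dr":[0,0,0.13],"offset":[0,0,-105],"claw":95},{"dr":[0,0,0.13],"offset":[0,0,-120],"claw":95},{"dr":[0,0,0.13],"offset":[0,0,-123],"claw":95},{"dr":[0,0,0.13],"offset":[0,0,-123],"claw":60},{"dr":[0,0,0.13],"offset":[0,0,-123],"claw":30}]'

```text
t: 8.1
position: [0.4313, -0.0171, 0.0281]
orientation: [[-0.999, -0.036, 0.001], [-0.036, 0.999, -0.0], [-0.001, -0.0, -1.0]]
force: [-2.7, 1.0, 8.4]
finger_gap: 0.0508
```

Emit:
jog_arm --targets '[{"dr":[0,0,0],"offset":[0,0,0],"claw":30},{"dr":[0,0,0],"offset":[0,0,0],"claw":30},{"dr":[0,0,0],"offset":[0,0,5],"claw":30},{"dr":[0,0,0],"offset":[0,0,20],"claw":30},{"dr":[0,0,0],"offset":[0,0,40],"claw":30},{"dr":[0,0,0],"offset":[0,0,70],"claw":30},{"dr":[0,0,0],"offset":[0,0,95],"claw":30},{"dr":[0,0,0],"offset":[0,0,110],"claw":30}]' --newtons 35

```text
t: 9.1
position: [0.431, -0.0171, 0.139]
orientation: [[-0.999, -0.036, 0.002], [-0.036, 0.999, -0.0], [-0.002, -0.0, -1.0]]
force: [-0.1, 0.3, -2.2]
finger_gap: 0.0502
```

Emit:
jog_arm --targets '[{"dr":[0,0,0],"offset":[20,20,0],"claw":30},{"dr":[0,0,0],"offset":[50,50,0],"claw":30},{"dr":[0,0,0],"offset":[85,85,0],"claw":30},{"dr":[0,0,0],"offset":[120,120,0],"claw":30},{"dr":[0,0,0],"offset":[155,155,0],"claw":30},{"dr":[0,0,0],"offset":[180,180,0],"claw":30},{"dr":[0,0,0],"offset":[197,200,0],"claw":30},{"dr":[0,0,0],"offset":[197,200,-20],"claw":30}]'

```text
t: 10.1
position: [0.6294, 0.1845, 0.1182]
orientation: [[-0.999, -0.038, 0.003], [-0.038, 0.999, 0.001], [-0.003, 0.0, -1.0]]
force: [-0.0, 0.4, -2.9]
finger_gap: 0.0508
```

Emit:
jog_arm --targets '[{"dr":[0,0,0],"offset":[0,0,-20],"claw":30},{"dr":[0,0,0],"offset":[0,0,-40],"claw":30},{"dr":[0,0,0],"offset":[0,0,-54],"claw":30},{"dr":[0,0,0],"offset":[0,0,-63],"claw":30},{"dr":[0,0,0],"offset":[0,0,-68],"claw":30},{"dr":[0,0,0],"offset":[0,0,-71],"claw":30},{"dr":[0,0,0],"offset":[0,0,-72],"claw":30},{"dr":[0,0,0],"offset":[0,0,-72],"claw":30}]'

```text
t: 11.1
position: [0.628, 0.183, 0.0462]
orientation: [[-0.999, -0.036, 0.001], [-0.036, 0.999, 0.0], [-0.001, 0.0, -1.0]]
force: [-3.1, -0.9, 4.7]
finger_gap: 0.0507
```

Emit:
jog_arm --targets '[{"dr":[0,0,0],"offset":[0,0,0],"claw":62},{"dr":[0,0,0],"offset":[0,0,0],"claw":75},{"dr":[0,0,0],"offset":[0,0,0],"claw":90},{"dr":[0,0,0],"offset":[0,0,0],"claw":90},{"dr":[0,0,0],"offset":[0,0,20],"claw":90},{"dr":[0,0,0],"offset":[0,0,50],"claw":90},{"dr":[0,0,0],"offset":[0,0,90],"claw":90},{"dr":[0,0,0],"offset":[0,0,120],"claw":100}]'

```text
t: 12.1
position: [0.628, 0.183, 0.167]
orientation: [[-0.999, -0.036, 0.001], [-0.036, 0.999, 0.0], [-0.001, 0.0, -1.0]]
force: [-0.3, -0.1, 0.8]
finger_gap: 0.0855
```

Emit:
jog_arm --targets '[{"dr":[0,0,0],"offset":[-15,-35,10],"claw":100},{"dr":[0,0,0],"offset":[-36,-87,20],"claw":100},{"dr":[0,0,0],"offset":[-58,-140,20],"claw":100},{"dr":[0,0,0],"offset":[-80,-193,20],"claw":100},{"dr":[0,0,0],"offset":[-102,-246,20],"claw":100},{"dr":[0,0,0],"offset":[-124,-299,20],"claw":100},{"dr":[0,0,0],"offset":[-146,-352,20],"claw":100},{"dr":[0,0,0],"offset":[-167,-405,20],"claw":100}]'

```text
t: 13.1
position: [0.4599, -0.2236, 0.1855]
orientation: [[-0.999, -0.036, 0.001], [-0.036, 0.999, -0.0], [-0.0, -0.0, -1.0]]
force: [0.7, -0.4, 0.3]
finger_gap: 0.0856
```

Emit:
jog_arm --targets '[{"dr":[0,0,0],"offset":[-20,-50,0],"claw":100},{"dr":[0,0,0],"offset":[-40,-98,-10],"claw":100},{"dr":[0,0,0],"offset":[-55,-135,-30],"claw":100},{"dr":[0,0,0],"offset":[-61,-147,-60],"claw":100},{"dr":[0,0,0],"offset":[-61,-147,-95],"claw":100},{"dr":[0,0,0],"offset":[-61,-147,-110],"claw":100},{"dr":[0,0,0],"offset":[-61,-147,-110],"claw":100},{"dr":[0,0,0],"offset":[-61,-147,-110],"claw":100}]'

```text
t: 14.1
position: [0.4001, -0.3693, 0.076]
orientation: [[-0.999, -0.036, 0.001], [-0.036, 0.999, -0.001], [-0.001, -0.001, -1.0]]
force: [0.3, 0.3, 0.1]
finger_gap: 0.0855
```

Emit:
jog_arm --targets '[{"dr":[0,0,0],"offset":[0,-1,-25],"claw":100},{"dr":[0,0,0],"offset":[0,-1,-45],"claw":100},{"dr":[0,0,0],"offset":[0,-1,-57],"claw":100},{"dr":[0,0,0],"offset":[0,-1,-57],"claw":100},{"dr":[0,0,0],"offset":[0,-1,-57],"claw":75},{"dr":[0,0,0],"offset":[0,-1,-57],"claw":60},{"dr":[0,0,0],"offset":[0,-1,-57],"claw":40},{"dr":[0,0,0],"offset":[0,-1,-57],"claw":40}]' --newtons 25

```text
t: 15.1
position: [0.4001, -0.3705, 0.0194]
orientation: [[-0.999, -0.036, 0.001], [-0.036, 0.999, -0.001], [-0.001, -0.001, -1.0]]
force: [-1.2, 1.0, 8.7]
finger_gap: 0.0589
```

Emit:
jog_arm --targets '[{"dr":[0,0,0],"offset":[0,0,0],"claw":40},{"dr":[0,0,0],"offset":[0,0,5],"claw":40},{"dr":[0,0,0],"offset":[0,0,20],"claw":40},{"dr":[0,0,0],"offset":[0,0,45],"claw":40},{"dr":[0,0,0],"offset":[0,0,75],"claw":40},{"dr":[0,0,0],"offset":[0,0,105],"claw":40},{"dr":[0,0,0],"offset":[0,0,125],"claw":40},{"dr":[0,0,0],"offset":[0,0,135],"claw":40}]'

```text
t: 16.1
position: [0.4, -0.3703, 0.1552]
orientation: [[-0.999, -0.036, 0.001], [-0.036, 0.999, -0.002], [-0.001, -0.002, -1.0]]
force: [-0.1, 0.2, -1.9]
finger_gap: 0.0589
```

Emit:
jog_arm --targets '[{"dr":[0,0,0],"offset":[5,30,0],"claw":40},{"dr":[0,0,0],"offset":[11,80,0],"claw":40},{"dr":[0,0,0],"offset":[18,130,0],"claw":40},{"dr":[0,0,0],"offset":[25,180,0],"claw":40},{"dr":[0,0,0],"offset":[32,230,0],"claw":40},{"dr":[0,0,0],"offset":[39,280,0],"claw":40},{"dr":[0,0,0],"offset":[46,330,0],"claw":40},{"dr":[0,0,0],"offset":[53,380,0],"claw":40}]'

```text
t: 17.1
position: [0.4526, 0.0116, 0.1535]
orientation: [[-0.999, -0.036, 0.0], [-0.036, 0.999, -0.0], [-0.0, -0.0, -1.0]]
force: [1.1, -0.8, -0.2]
finger_gap: 0.0588
```

Emit:
jog_arm --targets '[{"dr":[0,0,0],"offset":[7,50,0],"claw":40},{"dr":[0,0,0],"offset":[14,100,0],"claw":40},{"dr":[0,0,0],"offset":[20,145,0],"claw":40},{"dr":[0,0,0],"offset":[23,168,-10],"claw":40},{"dr":[0,0,0],"offset":[23,168,-35],"claw":40},{"dr":[0,0,0],"offset":[23,168,-65],"claw":40},{"dr":[0,0,0],"offset":[23,168,-85],"claw":40},{"dr":[0,0,0],"offset":[23,168,-95],"claw":40}]'

```text
t: 18.1
position: [0.4752, 0.1779, 0.0575]
orientation: [[-0.999, -0.036, -0.001], [-0.036, 0.999, -0.0], [0.001, -0.0, -1.0]]
force: [0.2, -0.4, -0.3]
finger_gap: 0.0588
```

Emit:
jog_arm --targets '[{"dr":[0,0,0],"offset":[0,0,-10],"claw":40},{"dr":[0,0,0],"offset":[0,0,-16],"claw":40},{"dr":[0,0,0],"offset":[0,0,-19],"claw":40},{"dr":[0,0,0],"offset":[0,0,-21],"claw":40},{"dr":[0,0,0],"offset":[0,0,-22],"claw":40},{"dr":[0,0,0],"offset":[0,0,-22],"claw":40},{"dr":[0,0,0],"offset":[0,0,-22],"claw":40},{"dr":[0,0,0],"offset":[0,0,-22],"claw":40}]'

```text
t: 19.1
position: [0.476, 0.178, 0.0374]
orientation: [[-0.999, -0.036, 0.001], [-0.036, 0.999, 0.0], [-0.001, 0.0, -1.0]]
force: [-6.1, -1.1, 17.6]
finger_gap: 0.0589
```

Emit:
jog_arm --targets '[{"dr":[0,0,0],"offset":[0,0,0.5],"claw":40},{"dr":[0,0,0],"offset":[0,0,0.5],"claw":72},{"dr":[0,0,0],"offset":[0,0,0.5],"claw":80},{"dr":[0,0,0],"offset":[0,0,0.5],"claw":95},{"dr":[0,0,0],"offset":[0,0,0.5],"claw":100},{"dr":[0,0,0],"offset":[0,0,30],"claw":100},{"dr":[0,0,0],"offset":[0,0,70],"claw":100},{"dr":[0,0,0],"offset":[0,0,110],"claw":100}]'

```text
t: 20.1
position: [0.4756, 0.1779, 0.1474]
orientation: [[-0.999, -0.036, -0.0], [-0.036, 0.999, -0.0], [0.0, -0.0, -1.0]]
force: [0.9, 0.0, 0.5]
finger_gap: 0.0856
```

Run:
```python
from h import *
im,d,K,R,t=grab('top');save(im[90:300,40:320].repeat(2,0).repeat(2,1),'b1.png')
P=cloud(d,K,R,t);m=(P[...,2]>.03).astype(np.uint8)
n,l,st,ce=cv2.connectedComponentsWithStats(m)
for i in range(1,n):
    p=P[l==i]; c=p.mean(0)
    if len(p)>150 and .38<c[0]<.7 and -.1<c[1]<.46:
        q=cv2.minAreaRect((p[:,:2]*1000).astype(np.float32)); print(len(p),np.round(q[0],1),np.round(q[1],1),round(q[2],1),'zmax',np.percentile(p[:,2],98).round(3))
```

```text
561 [647.4  -7.7] [89.  42.6] 75.0 zmax 0.047
423 [540.  -29.4] [50.8 48.4] 70.3 zmax 0.069
```

View pics/b1.png

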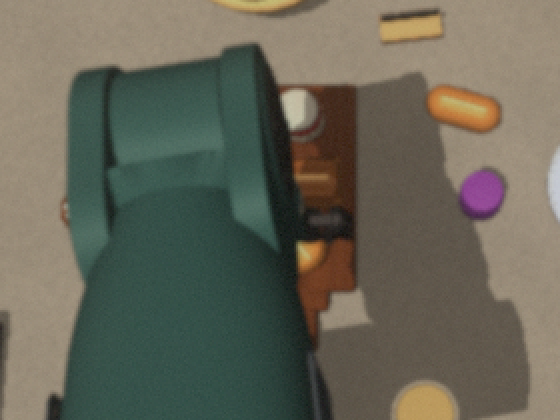

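The arm hides the board here, so I'll check it later. In the crop the jar, loaf and roll do stand upright on it. Next is the cake.

Emit:
jog_arm --targets '[{"dr":[0,0,0],"offset":[6,40,0],"claw":100},{"dr":[0,0,0],"offset":[14,90,0],"claw":100},{"dr":[0,0,0],"offset":[22,140,0],"claw":100},{"dr":[0,0,0],"offset":[31,190,0],"claw":100},{"dr":[0,0,0],"offset":[40,235,0],"claw":100},{"dr":[0,0,0],"offset":[40,247,-20],"claw":100},{"dr":[0,0,0],"offset":[40,247,-45],"claw":100},{"dr":[0,0,0],"offset":[40,247,-70],"claw":100}]'

```text
t: 21.15
position: [0.5152, 0.4243, 0.0745]
orientation: [[-0.999, -0.036, -0.001], [-0.036, 0.999, -0.001], [0.001, -0.001, -1.0]]
force: [0.4, 0.7, -0.1]
finger_gap: 0.0855
```

Emit:
jog_arm --targets '[{"dr":[0,0,0],"offset":[0,0,-15],"claw":100},{"dr":[0,0,0],"offset":[0,0,-35],"claw":100},{"dr":[0,0,0],"offset":[0,0,-50],"claw":100},{"dr":[0,0,0],"offset":[0,0,-58.5],"claw":100},{"dr":[0,0,0],"offset":[0,0,-58.5],"claw":80},{"dr":[0,0,0],"offset":[0,0,-58.5],"claw":65},{"dr":[0,0,0],"offset":[0,0,-58.5],"claw":50},{"dr":[0,0,0],"offset":[0,0,-58.5],"claw":50}]' --newtons 25

```text
t: 22.15
position: [0.5161, 0.4252, 0.0186]
orientation: [[-0.999, -0.036, 0.001], [-0.036, 0.999, 0.001], [-0.001, 0.001, -1.0]]
force: [-0.8, -1.4, 5.4]
finger_gap: 0.0606
```

Emit:
jog_arm --targets '[{"dr":[0,0,0],"offset":[0,0,0],"claw":50},{"dr":[0,0,0],"offset":[0,0,5],"claw":50},{"dr":[0,0,0],"offset":[0,0,20],"claw":50},{"dr":[0,0,0],"offset":[0,0,45],"claw":50},{"dr":[0,0,0],"offset":[0,0,75],"claw":50},{"dr":[0,0,0],"offset":[0,0,105],"claw":50},{"dr":[0,0,0],"offset":[0,0,125],"claw":50},{"dr":[0,0,0],"offset":[0,0,135],"claw":50}]'

```text
t: 23.15
position: [0.5161, 0.4252, 0.1547]
orientation: [[-0.999, -0.036, 0.002], [-0.036, 0.999, 0.001], [-0.002, 0.001, -1.0]]
force: [-0.2, -0.4, -1.2]
finger_gap: 0.0607
```

Emit:
jog_arm --targets '[{"dr":[0,0,0],"offset":[2,-30,0],"claw":50},{"dr":[0,0,0],"offset":[5,-80,0],"claw":50},{"dr":[0,0,0],"offset":[8,-130,0],"claw":50},{"dr":[0,0,0],"offset":[12,-180,0],"claw":50},{"dr":[0,0,0],"offset":[15,-230,0],"claw":50},{"dr":[0,0,0],"offset":[18,-280,0],"claw":50},{"dr":[0,0,0],"offset":[21,-330,0],"claw":50},{"dr":[0,0,0],"offset":[24,-380,0],"claw":50}]'

```text
t: 24.15
position: [0.5395, 0.0434, 0.1529]
orientation: [[-0.999, -0.036, -0.0], [-0.036, 0.999, 0.0], [0.0, 0.0, -1.0]]
force: [0.5, -0.9, -0.6]
finger_gap: 0.0606
```

Emit:
jog_arm --targets '[{"dr":[0,0,0],"offset":[3,-50,0],"claw":50},{"dr":[0,0,0],"offset":[6,-100,0],"claw":50},{"dr":[0,0,0],"offset":[9,-150,0],"claw":50},{"dr":[0,0,0],"offset":[12,-195,0],"claw":50},{"dr":[0,0,0],"offset":[15,-220,0],"claw":50},{"dr":[0,0,0],"offset":[15.5,-228,-20],"claw":50},{"dr":[0,0,0],"offset":[15.5,-228,-45],"claw":50},{"dr":[0,0,0],"offset":[15.5,-228,-60],"claw":50}]'

```text
t: 25.15
position: [0.5548, -0.1829, 0.0917]
orientation: [[-0.999, -0.036, -0.001], [-0.036, 0.999, 0.001], [0.001, 0.001, -1.0]]
force: [-0.2, -0.0, -0.6]
finger_gap: 0.0607
```

Emit:
jog_arm --targets '[{"dr":[0,0,0],"offset":[0,0,-10],"claw":50},{"dr":[0,0,0],"offset":[0,0,-16],"claw":50},{"dr":[0,0,0],"offset":[0,0,-20],"claw":50},{"dr":[0,0,0],"offset":[0,0,-23],"claw":50},{"dr":[0,0,0],"offset":[0,0,-24],"claw":50},{"dr":[0,0,0],"offset":[0,0,-24],"claw":50},{"dr":[0,0,0],"offset":[0,0,-24],"claw":50},{"dr":[0,0,0],"offset":[0,0,-24],"claw":50}]'

```text
t: 26.15
position: [0.5553, -0.1831, 0.0689]
orientation: [[-0.999, -0.036, 0.0], [-0.036, 0.999, -0.0], [-0.0, -0.0, -1.0]]
force: [-0.5, -1.1, -0.7]
finger_gap: 0.0606
```

Emit:
jog_arm --targets '[{"dr":[0,0,0],"offset":[0,0,-1],"claw":50},{"dr":[0,0,0],"offset":[0,0,-1],"claw":75},{"dr":[0,0,0],"offset":[0,0,-1],"claw":85},{"dr":[0,0,0],"offset":[0,0,-1],"claw":95},{"dr":[0,0,0],"offset":[0,0,-1],"claw":95},{"dr":[0,0,0],"offset":[0,0,25],"claw":95},{"dr":[0,0,0],"offset":[0,0,65],"claw":95},{"dr":[0,0,0],"offset":[0,0,115],"claw":80}]'

```text
t: 27.15
position: [0.5548, -0.1828, 0.1845]
orientation: [[-0.999, -0.036, -0.001], [-0.036, 0.999, 0.001], [0.001, 0.001, -1.0]]
force: [0.7, -0.3, -0.0]
finger_gap: 0.0684
```

Emit:
jog_arm --targets '[{"dr":[0,0,0],"offset":[-3,-30,0],"claw":70},{"dr":[0,0,0],"offset":[-9,-75,0],"claw":70},{"dr":[0,0,0],"offset":[-15,-120,0],"claw":70},{"dr":[0,0,0],"offset":[-20,-165,0],"claw":70},{"dr":[0,0,0],"offset":[-25,-210,0],"claw":70},{"dr":[0,0,0],"offset":[-30,-248,0],"claw":70},{"dr":[0,0,0],"offset":[-30,-248,-10],"claw":70},{"dr":[0,0,0],"offset":[-30,-248,-20],"claw":70}]'

```text
t: 28.15
position: [0.5252, -0.4305, 0.1629]
orientation: [[-0.999, -0.036, -0.0], [-0.036, 0.999, 0.001], [0.0, 0.001, -1.0]]
force: [0.0, 0.3, -0.5]
finger_gap: 0.06
```

Run:
```python
from h import *
im,d,K,R,t=grab('top');a=im[100:290,150:480]
im2,*_=grab('side');b=im2[150:370,180:440]
save(cv2.resize(a,None,fx=2.2,fy=2.2),'b2.png');save(cv2.resize(b,None,fx=2.5,fy=2.5),'s2.png')
P=cloud(d,K,R,t)
def rep(nm,m):
    p=P[m]; q=cv2.minAreaRect((p[:,:2]*1000).astype(np.float32)); print(nm,len(p),np.round(q[0],1),np.round(q[1],1),round(q[2],1),'z',np.percentile(p[:,2],98).round(3))
m=(P[...,2]>.03).astype(np.uint8)
n,l,st,ce=cv2.connectedComponentsWithStats(m)
for i in range(1,n):
    c=P[l==i].mean(0)
    if st[i,4]>150 and .38<c[0]<.7 and -.1<c[1]<.46: rep('blob',l==i)
rep('cake',(np.hypot(P[...,0]-.555,P[...,1]+.183)<.06)&(P[...,2]>.06)&(P[...,2]<.12))
rep('stand',(np.hypot(P[...,0]-.555,P[...,1]+.183)<.1)&(P[...,2]>.04)&(P[...,2]<.12))
print(manip.observe()['position'])
```

```text
blob 554 [647.5  -6.6] [88.  43.2] 74.2 z 0.047
blob 493 [625.2 180.7] [48.8 50.7] 79.6 z 0.086
blob 1056 [550.  182.1] [54.3 99.4] 1.7 z 0.072
blob 536 [475.4 176.8] [59.1 57.2] 3.7 z 0.063
cake 19 [ 573.6 -202.5] [25.5  7.4] 39.3 z 0.089
stand 970 [ 591.4 -194.3] [153.8  78.4] 71.9 z 0.059
[ 0.5250658  -0.42952517  0.16246181]
```

View pics/b2.png

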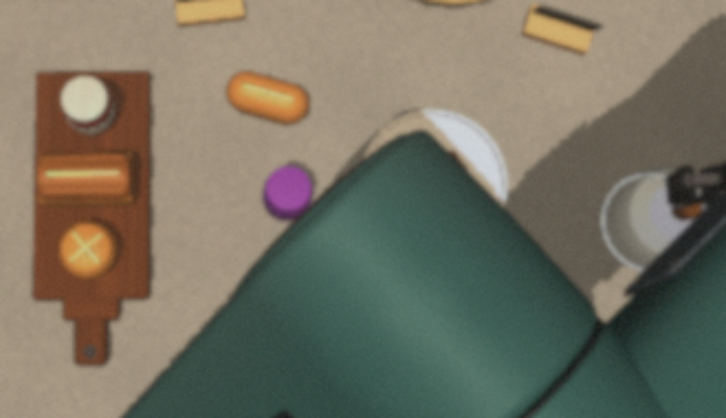

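View pics/s2.png

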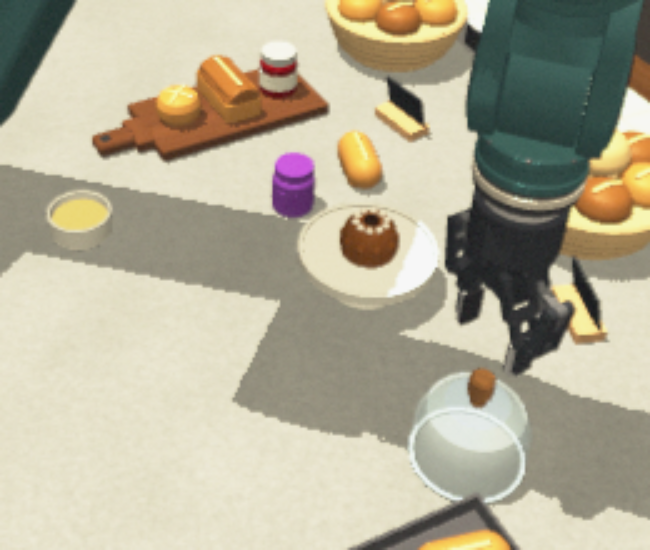

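Board items sit at jar (625,181), loaf (550,182, 1.7°) and roll (475,177), all within tolerance. The side view (fig s2) shows the cake at crop (370,238), centred on the stand, and the gripper above the knob at (481,385). Lowering onto the knob.

Emit:
jog_arm --targets '[{"dr":[0,0,0],"offset":[0,0,-15],"claw":70},{"dr":[0,0,0],"offset":[0,0,-30],"claw":70},{"dr":[0,0,0],"offset":[0,0,-45],"claw":70},{"dr":[0,0,0],"offset":[0,0,-57],"claw":70},{"dr":[0,0,0],"offset":[0,0,-67],"claw":70},{"dr":[0,0,0],"offset":[0,0,-67],"claw":60},{"dr":[0,0,0],"offset":[0,0,-67],"claw":50},{"dr":[0,0,0],"offset":[0,0,-67],"claw":45}]' --newtons 30

```text
t: 29.25
position: [0.5255, -0.4312, 0.0973]
orientation: [[-0.999, -0.036, 0.001], [-0.036, 0.999, -0.001], [-0.001, -0.001, -1.0]]
force: [-0.3, 0.1, 0.1]
finger_gap: 0.0384
```

Emit:
jog_arm --targets '[{"dr":[0,0,0],"offset":[0,0,0],"claw":40},{"dr":[0,0,0],"offset":[0,0,0],"claw":35},{"dr":[0,0,0],"offset":[0,0,0],"claw":30},{"dr":[0,0,0],"offset":[0,0,0],"claw":25},{"dr":[0,0,0],"offset":[0,0,0],"claw":20},{"dr":[0,0,0],"offset":[0,0,0],"claw":10},{"dr":[0,0,0],"offset":[0,0,0],"claw":5},{"dr":[0,0,0],"offset":[0,0,0],"claw":5}]'

```text
t: 30.25
position: [0.5253, -0.4309, 0.0969]
orientation: [[-0.999, -0.036, 0.0], [-0.036, 0.999, 0.0], [-0.0, 0.0, -1.0]]
force: [0.1, 4.0, 5.5]
finger_gap: 0.0227
```

Emit:
jog_arm --targets '[{"dr":[0,0,0],"offset":[0,0,0],"claw":5},{"dr":[0,0,0],"offset":[0,0,0],"claw":5},{"dr":[0,0,0],"offset":[0,0,2],"claw":5},{"dr":[0,0,0],"offset":[0,0,6],"claw":5},{"dr":[0,0,0],"offset":[0,0,12],"claw":5},{"dr":[0,0,0],"offset":[0,0,20],"claw":5},{"dr":[0,0,0],"offset":[0,0,30],"claw":5},{"dr":[0,0,0],"offset":[0,0,40],"claw":5}]' --newtons 60

```text
t: 31.25
position: [0.5253, -0.4311, 0.1377]
orientation: [[-0.999, -0.036, 0.0], [-0.036, 0.999, -0.0], [-0.0, -0.0, -1.0]]
force: [0.5, 1.1, -3.2]
finger_gap: 0.022
```

Emit:
jog_arm --targets '[{"dr":[0,0,0],"offset":[0,0,15],"claw":5},{"dr":[0,0,0],"offset":[0,0,35],"claw":5},{"dr":[0,0,0],"offset":[0,0,55],"claw":5},{"dr":[0,0,0],"offset":[0,0,75],"claw":5},{"dr":[0,0,0],"offset":[0,0,90],"claw":5},{"dr":[0,0,0],"offset":[0,0,100],"claw":5},{"dr":[0,0,0],"offset":[0,0,100],"claw":5},{"dr":[0,0,0],"offset":[0,0,100],"claw":5}]'

```text
t: 32.25
position: [0.5251, -0.4309, 0.2362]
orientation: [[-0.999, -0.036, -0.001], [-0.036, 0.999, 0.001], [0.001, 0.001, -1.0]]
force: [-0.7, 0.4, -3.0]
finger_gap: 0.0219
```

Run:
```python
from h import *
im2,*_=grab('side');save(cv2.resize(im2[120:370,180:460],None,fx=2.3,fy=2.3),'s3.png')
```

```text
(no output)
```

View pics/s3.png

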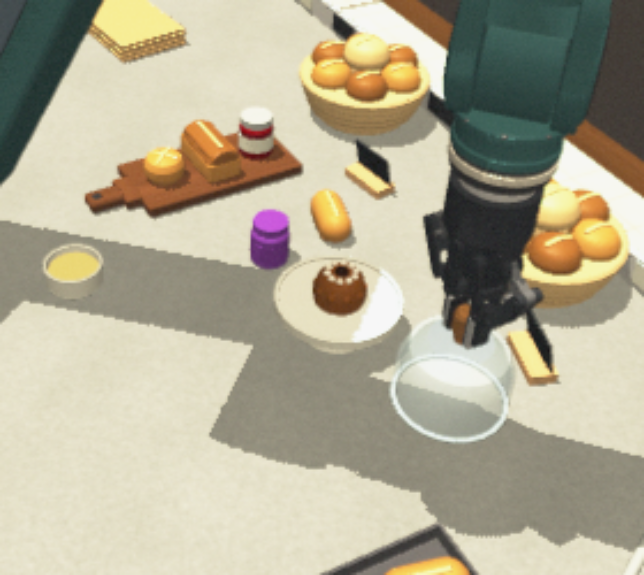

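The dome hangs level in the jaws. Carrying it over the stand smoothly.

Emit:
jog_arm --targets '[{"dr":[0,0,0],"offset":[1,8,0],"claw":5},{"dr":[0,0,0],"offset":[3,25,0],"claw":5},{"dr":[0,0,0],"offset":[6,48,0],"claw":5},{"dr":[0,0,0],"offset":[9,74,0],"claw":5},{"dr":[0,0,0],"offset":[12,100,0],"claw":5},{"dr":[0,0,0],"offset":[15,126,0],"claw":5},{"dr":[0,0,0],"offset":[18,152,0],"claw":5},{"dr":[0,0,0],"offset":[21,178,0],"claw":5}]'

```text
t: 33.3
position: [0.5464, -0.2512, 0.2368]
orientation: [[-0.999, -0.036, 0.0], [-0.036, 0.999, 0.0], [-0.0, -0.0, -1.0]]
force: [0.2, 0.5, -2.6]
finger_gap: 0.022
```

Emit:
jog_arm --targets '[{"dr":[0,0,0],"offset":[3,24,0],"claw":5},{"dr":[0,0,0],"offset":[6,45,0],"claw":5},{"dr":[0,0,0],"offset":[8,60,0],"claw":5},{"dr":[0,0,0],"offset":[9,70,0],"claw":5},{"dr":[0,0,0],"offset":[9,70,0],"claw":5},{"dr":[0,0,0],"offset":[9,70,0],"claw":5},{"dr":[0,0,0],"offset":[9,70,-10],"claw":5},{"dr":[0,0,0],"offset":[9,70,-20],"claw":5}]'

```text
t: 34.3
position: [0.5551, -0.1833, 0.2158]
orientation: [[-0.999, -0.036, -0.0], [-0.036, 0.999, 0.0], [0.0, 0.0, -1.0]]
force: [-0.1, 0.2, -2.2]
finger_gap: 0.0217
```

Run:
```python
from h import *
im2,*_=grab('side');save(cv2.resize(im2[150:310,240:420],None,fx=3.3,fy=3.3),'s4.png')
print(manip.observe()['position'],manip.observe()['force'])
```

```text
[ 0.55465959 -0.18305703  0.21448814] [ 0.24474135 -0.11930239 -4.20129846]
```

View pics/s4.png

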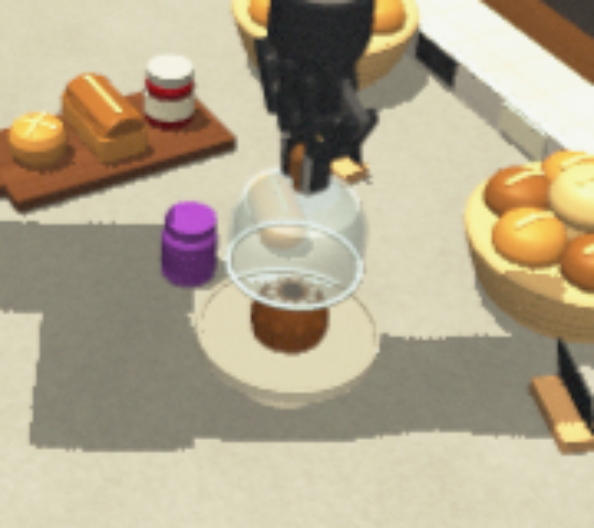

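The dome is level, with its rim centre at (294,265), over the cake at (290,320) on the stand at (286,335). Lowering.

Emit:
jog_arm --targets '[{"dr":[0,0,0],"offset":[0,0,-10],"claw":5},{"dr":[0,0,0],"offset":[0,0,-22],"claw":5},{"dr":[0,0,0],"offset":[0,0,-34],"claw":5},{"dr":[0,0,0],"offset":[0,0,-46],"claw":5},{"dr":[0,0,0],"offset":[0,0,-55],"claw":5},{"dr":[0,0,0],"offset":[0,0,-62],"claw":5},{"dr":[0,0,0],"offset":[0,0,-66],"claw":5},{"dr":[0,0,0],"offset":[0,0,-67],"claw":5}]'

```text
t: 35.35
position: [0.5553, -0.183, 0.1497]
orientation: [[-0.999, -0.036, -0.0], [-0.036, 0.999, 0.0], [0.0, 0.0, -1.0]]
force: [-0.3, -0.6, -2.6]
finger_gap: 0.0217
```

Emit:
jog_arm --targets '[{"dr":[0,0,0],"offset":[0,0,-0.5],"claw":5},{"dr":[0,0,0],"offset":[0,0,-1],"claw":5},{"dr":[0,0,0],"offset":[0,0,-1.5],"claw":5},{"dr":[0,0,0],"offset":[0,0,-2],"claw":5},{"dr":[0,0,0],"offset":[0,0,-2.5],"claw":5},{"dr":[0,0,0],"offset":[0,0,-3],"claw":5},{"dr":[0,0,0],"offset":[0,0,-3],"claw":5},{"dr":[0,0,0],"offset":[0,0,-3],"claw":5}]'

```text
t: 36.35
position: [0.5553, -0.183, 0.1469]
orientation: [[-0.999, -0.036, 0.0], [-0.036, 0.999, 0.0], [-0.0, 0.0, -1.0]]
force: [-0.4, 1.9, 1.4]
finger_gap: 0.0218
```

Contact is made, so I release gently and rise.

Emit:
jog_arm --targets '[{"dr":[0,0,0],"offset":[0,0,0],"claw":30},{"dr":[0,0,0],"offset":[0,0,0],"claw":40},{"dr":[0,0,0],"offset":[0,0,0],"claw":55},{"dr":[0,0,0],"offset":[0,0,0],"claw":70},{"dr":[0,0,0],"offset":[0,0,0],"claw":75},{"dr":[0,0,0],"offset":[0,0,5],"claw":75},{"dr":[0,0,0],"offset":[0,0,20],"claw":75},{"dr":[0,0,0],"offset":[0,0,50],"claw":75}]'

```text
t: 37.35
position: [0.5549, -0.1829, 0.1976]
orientation: [[-0.999, -0.036, -0.001], [-0.036, 0.999, 0.0], [0.001, 0.001, -1.0]]
force: [0.9, 0.9, 0.3]
finger_gap: 0.064
```

Emit:
jog_arm --targets '[{"dr":[0,0,0],"offset":[0,0,30],"claw":75},{"dr":[0,0,0],"offset":[0,0,60],"claw":75},{"dr":[0,0,0],"offset":[-40,-40,60],"claw":75},{"dr":[0,0,0],"offset":[-80,-80,60],"claw":75},{"dr":[0,0,0],"offset":[-120,-120,60],"claw":75},{"dr":[0,0,0],"offset":[-150,-160,60],"claw":75},{"dr":[0,0,0],"offset":[-180,-200,60],"claw":75},{"dr":[0,0,0],"offset":[-180,-200,60],"claw":75}]'

```text
t: 38.35
position: [0.3736, -0.3853, 0.2577]
orientation: [[-0.999, -0.032, 0.0], [-0.032, 0.999, -0.001], [-0.0, -0.001, -1.0]]
force: [0.4, 0.8, -0.8]
finger_gap: 0.0639
```

Run:
```python
from h import *
im,d,K,R,t=grab('top');im2,d2,K2,R2,t2=grab('side')
a=cv2.resize(im[100:290,150:400],(500,380));b=cv2.resize(im2[130:320,190:400],(420,380));b=cv2.resize(b,(300,271))
save(np.hstack([a,np.vstack([b,np.zeros((109,300,3),np.uint8)])]),'f.png')
P=cloud(d,K,R,t)
def rep(nm,P,m):
    p=P[m]
    if len(p)<4: return print(nm,len(p))
    q=cv2.minAreaRect((p[:,:2]*1000).astype(np.float32)); print(nm,len(p),np.round(q[0],1),np.round(q[1],1),round(q[2],1),'z',np.percentile(p[:,2],[5,98]).round(3))
m=(P[...,2]>.03).astype(np.uint8)
n,l,st,ce=cv2.connectedComponentsWithStats(m)
for i in range(1,n):
    c=P[l==i].mean(0)
    if st[i,4]>150 and .38<c[0]<.7 and -.3<c[1]<.46: rep('blob',P,l==i)
P2=cloud(d2,K2,R2,t2)
for nm,Q in(('top',P),('side',P2)): rep(nm+' knob',Q,(np.hypot(Q[...,0]-.555,Q[...,1]+.183)<.04)&(Q[...,2]>.142)&(Q[...,2]<.18))
```

```text
blob 560 [648.1  -7.1] [88.6 42.8] 74.6 z [0.032 0.047]
blob 495 [625.  180.9] [49.4 50.1] 80.2 z [0.044 0.086]
blob 3496 [ 554.  -181.9] [153.8 153.5] 89.7 z [0.047 0.163]
blob 1056 [550.8 182.2] [54.3 99.2] 2.4 z [0.044 0.072]
blob 421 [540.2 -29.7] [50.6 48.6] 68.1 z [0.039 0.069]
blob 542 [475.2 176.6] [58.7 57.2] 1.5 z [0.044 0.063]
top knob 116 [ 553.6 -181.7] [21.5 21.2] 2.1 z [0.147 0.168]
side knob 56 [ 557.4 -190.5] [19.6 13.5] 10.5 z [0.144 0.167]
```

View pics/f.png

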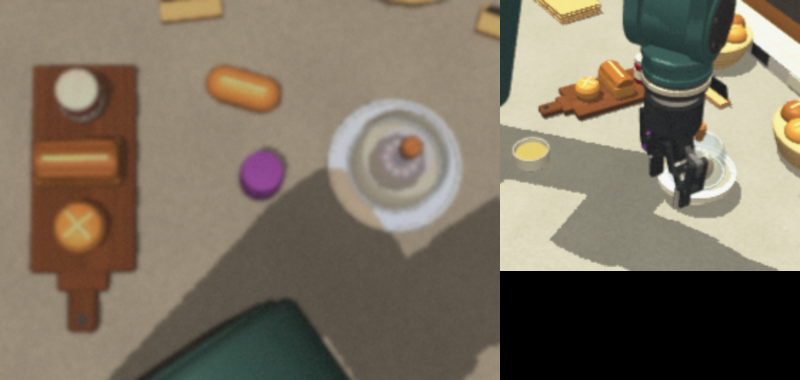

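In the top view, the dome (knob at (411,147)) sits concentric inside the stand's rim over the cake, with all three board items in line. Handing in.

```bash
python3 -c "
from workcell import manip
print(manip.finish_job())"
```

```text
the job is handed in; nothing more can be done
None
```

The tasting corner is set out and handed in after about 38 s of robot time. No verdict came back, so what follows rests on my own last camera checks.

**What I did:** I laid the loaf across the board, then placed the jar towards the plain end and the roll towards the handle. The cake went on the stand and the dome over it. I felt for contact before opening on each item; the loaf and cake showed none, so I lowered them about 1 mm more and then opened.

**Last checks, top camera (board centre taken as (552, 180.5) mm, yaw 2.1°):**

| Item | Measured result | Allowed |
|---|---|---|
| Loaf | within about 2 mm of the middle, square to under 1° | 15 mm, 11° |
| Roll | about 77 mm towards the handle, 1 mm off the centre line | 61–91 mm, 15 mm |
| Jar | about 73 mm towards the plain end, 2 mm off the centre line | 61–91 mm, 15 mm |
| Dome | knob within 1 mm of the stand centre, height right for sitting on the plate | 15 mm |
| Oval roll | not moved | 30 mm |

- **Cake:** I judged it centred from pictures and from where the arm released it. The arm hid it when I tried to measure it by depth.
- **Disagreement:** the final side view put the knob about 8 mm off. The gripper partly hid the knob there, so I trusted the top view.

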